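# Spring check of a mirror tilt mount

### The job

Check the two springs of the mirror mount with a fingertip: press down the corner with the round pad until its pointer is level with the brass mark on its scale, keep it there for about a second and let it spring fully back, then do the same with the corner that has the square pad. Stop at the mark without pushing past it, press only one corner at a time, and do not lift the plate, touch the mirror, shift the brass marks or disturb the things standing around.

Things in the scene. Friction and masses are not known exactly. Their poses are not given: they have to be found in the camera images.
- mount: Fixed base of the tilt mount. Origin: underside, below the middle of the tilt plate. Seen from above, the tilt plate is an aluminium square of 156 mm side, 8 mm thick, set as a diamond: its pivot corner points to the mount's +x (92 mm from the origin), its round-pad corner to +y, its square-pad corner to -y, its bare corner to -x. z up. The plate is level at rest, its mid-plane 55 mm above the table. The base's outer edge lies within 155 mm of the origin.
- mirror: Round mirror in a flat dark bezel, 72 mm across, 9 mm high, fixed on the middle of the plate; origin at the centre of its underside on the plate, z up. Not to be touched.
- pad_round (a point): Centre of the top face of the round press pad (disc 28 mm across, 10 mm high, black) on the left (+y) corner of the plate, 92 mm from the mount's origin along its +y; top at 69 mm above the table at rest. It moves with the plate. Nothing rises above 92 mm near it.
- tip_round (a point): Tip of the dark steel pointer (its last 9 mm a 4 mm thick round needle) that sticks out of the round-pad corner; it lies 60 mm beyond the pad centre, straight away from the pivot corner (190 mm from the hinge axis; the pad is 130 mm from it, so the tip moves 1.46 times as far as the pad). 55 mm above the table at rest; sinks as the pad is pressed.
- mark_round (a point): Centre of the brass mark (a 24 mm wide, 4 mm high collar, round boss 6 mm high in its middle) on the upright scale post just beyond the round-pad pointer's tip (8 mm away horizontally). The post is 12 mm wide and reaches 90 mm above the table. Set 9 to 23 mm below the resting tip; the pointer is at the mark when point tip_round is at the same height as this point. A stiff slide that stays where it is, not to be moved.
- tilt_round (a joint): Tilt (rad) of the plate by the round-pad corner: about 0 at rest, grows as the pad is pressed (0.1 rad = 13 mm at the pad, 19 mm at the tip), stop at 0.18; negative when that corner is lifted. Sprung: pressing the pad centre takes about 0.53 N per mm of pad travel with no preload, and it returns to 0 by itself. Pressed at its pad's centre, each corner leaves the other one's tilt almost unchanged.
- pad_square (a point): Centre of the top face of the square press pad (square of 28 mm side, 10 mm high, black) on the right (-y) corner of the plate, 92 mm from the mount's origin along its -y; top at 69 mm above the table at rest. It moves with the plate. Nothing rises above 92 mm near it.
- tip_square (a point): Tip of the dark steel pointer (its last 9 mm a 4 mm thick round needle) that sticks out of the square-pad corner; it lies 60 mm beyond the pad centre, straight away from the pivot corner (190 mm from the hinge axis; the pad is 130 mm from it, so the tip moves 1.46 times as far as the pad). 55 mm above the table at rest; sinks as the pad is pressed.
- mark_square (a point): Centre of the brass mark (a 24 mm wide, 4 mm high collar, round boss 6 mm high in its middle) on the upright scale post just beyond the square-pad pointer's tip (8 mm away horizontally). The post is 12 mm wide and reaches 90 mm above the table. Set 9 to 23 mm below the resting tip; the pointer is at the mark when point tip_square is at the same height as this point. A stiff slide that stays where it is, not to be moved.
- tilt_square (a joint): Tilt (rad) of the plate by the square-pad corner: about 0 at rest, grows as the pad is pressed (0.1 rad = 13 mm at the pad, 19 mm at the tip), stop at 0.18; negative when that corner is lifted. Sprung: pressing the pad centre takes about 0.53 N per mm of pad travel with no preload, and it returns to 0 by itself. Pressed at its pad's centre, each corner leaves the other one's tilt almost unchanged.
- tape: Bystander: roll of black tape lying flat, 72 mm across, 19 mm high; origin at the centre of its underside.
- carton: Bystander: small parts carton 35 x 52 x 30 mm; origin at the centre of its underside.
- coupling: Bystander: black coupling standing on end, 26 mm across, 64 mm high; origin at the centre of its underside.

How it is judged (in metres and radians):
On the way, in this order (a step that is already met when the one before it is completed fails the run):
1. the round-pad pointer is held level with its mark (within 5 mm) (z of tip_round in the frame of mark_round between -0.005 and 0.005 m), for 0.4 s.
2. the round-pad corner has sprung back (value of joint tilt_round between -0.015 and 0.015 rad), for 0.2 s.
3. the square-pad pointer is held level with its mark (within 5 mm) (z of tip_square in the frame of mark_square between -0.005 and 0.005 m), for 0.4 s.
At the end, for the whole second after the job is handed in: After both presses the plate is back at rest (both tilts within 0.015 rad of 0), the brass marks are within 3 mm and the bystanders within 15 mm of where they were (all of step 2 and value of joint tilt_square between -0.015 and 0.015 rad and velocity of joint each of tilt_round, tilt_square below 0.05 rad/s and distance of each of tape, carton, coupling from where it was at the start of the episode below 0.015 m and distance of each of mark_round, mark_square from where it was at the start of the episode below 0.003 m); the robot touches nothing.
It fails at once if a pointer is pushed more than 8 mm past its mark (z of tip_round in the frame of mark_round below -0.008 m or z of tip_square in the frame of mark_square below -0.008 m).
It fails at once if both corners are pressed down at once (both tilts over 0.03 rad) (value of joint each of tilt_round, tilt_square above 0.03 rad).
It fails at once if a corner of the plate is lifted (tilt under -0.03 rad) (value of joint any of tilt_round, tilt_square below -0.03 rad).
It fails at once if the mirror is touched (contact force between any of the fingers, the arm and mirror above 0.5 N).
It fails at once if a brass mark is shifted by more than 3 mm or a bystander by more than 15 mm (distance of any of mark_round, mark_square from where it was at the start of the episode above 0.003 m or distance of any of tape, carton, coupling from where it was at the start of the episode above 0.015 m).
It also fails if it takes over 40 s, if anything falls off the work surface, if the arm or the gripper's body presses on something with over 40 N, if the wrist force passes 120 N, or if a joint passes its speed limit or range.

### The arm

A 6-joint arm with a two-finger parallel gripper is mounted at the origin on a cart in front of the work surface, level with it; the furniture and walls round the work are solid. World frame = base frame: x ahead of the robot, y to its left, z up, the work surface at z = 0. Lengths are in mm, angles in degrees, forces in N, time in s.
With the tool pointing down it reaches from about 325 to 1000 mm from the base axis. Payload 5.1 kg.
Tool frame: the origin (TCP) lies at the very end of the fingers, on their centre line; the grasp point (between the pads) lies 19 mm behind it (bot.hold_point_z is the z of the grasp point in the tool frame, in mm); z points along the fingers, y is the line along which they close (so a half turn about z gives the same grasp; the last joint's range is limited). The gripper opens to 85 mm and grips with 20 to 120 N. Pads are 22 mm wide; open, the fingers measure 114 mm over their backs; the gripper's body (76 mm by 85 mm) begins 54 mm behind the grasp point. The pads swing forward as they close: fully open they stand 13 mm farther back than shut.
Start: joints at [63.564, 7.093, 94.555, -0, 78.352, -4.733], TCP at [240.393, 603.9, 231.322] pointing down, gripper open.
Joint ranges: [-149.61, 149.61], [-58.7, 133.49], [1.44, 155.28], [-77.14, 257.14], [18.33, 153.61], [-166.67, 166.67]. Speed limits (degrees/s): [147.25, 147.25, 180, 180, 180, 180].

### API

Orientations are given as a 3x3 rotation matrix whose columns are the frame's x, y, z axes.
In Python, from cell import bot gives the robot as it stands.
- The arm moves only by the tool apply_moves, never from a script. Its argument "moves" is a list of rows, each an object of numbers: "hand": the opening, from 0 (shut) to 1 (fully open); "x", "y", "z": the shift along the tool's x, y, z in m; "ax", "ay", "az": the turn, a rotation vector about the tool's x, y, z in degrees. A call has 1 to 12 rows; each row is the pose to reach, as a shift and turn from the pose commanded when the call began, along the tool's axes at that moment; what a row does not reach only later rows make up. A row lasts 1/12 s, in which the tool goes at most 41.7 mm and 7.16 degrees, less where a joint would pass 70% of its speed; a pose out of reach is approached as far as the arm can. A call with a gripper value outside its range is refused whole. The fingers move at their own pace and stop on an object; "newtons" is the grip in N (left out, the last holds). Time passes only in rows, so rows that repeat a pose let the fingers close. It gives the time, the measured TCP pose, the force, the opening and the grip force at its end, in the units of the state.
- bot.get_state(): the state, without advancing time (a new reading comes with each control period).
- bot.snapshot(name): name is "scene" or "side" or "wrist"; returns a dict with "image" (420x560x3 uint8, blue, green, red), "fx", "fy", "cx", "cy" (pixels), "R" (3x3) and "t" (3): a world point X has camera coordinates R X + t; the wrist camera has in their place "tool_from_camera" (4x4, takes a point from camera to tool coordinates, whose origin is the TCP and whose axes are the flange's). Camera axes: x right, y down, z forward; pixel columns grow to the right and rows downward; lengths in mm; the calibration is good to about 2 mm. A picture is of the moment at which its call begins: read the wrist's pose just before it. There is no depth.
- bot.job_done(): hands the job in; it is judged then, once.
The state is a dict: "t": time; "joint_positions": joint angles; "dq": joint speeds; "joint_efforts": joint torques, N m; "eef_pos": TCP position; "tool_rot": TCP orientation; "force": force on the tool from outside, world axes, zero at the start; "wrist_torque": the same for the moment, N m; "opening": opening from 0.0 (shut) to 1.0 (fully open); "gripper_force": force on a finger pad.
Only numpy, scipy, OpenCV 4.12 (cv2) and the standard library are available. Lean on these libraries where they do the work, as an engineer would, in place of code of your own. Each camera call takes 0.05 s, during which the arm holds its last target. There are 200 camera calls.

## Working session

There is one attempt and no reset: what is moved stays moved. The work goes in short steps, Python scripts to look and compute and a tool call to move; the robot and the scene stay as the last step left them, time stands still between calls to the robot, and variables do not carry over. Pictures are saved under pics/ and viewed, at most 10 in all, crops included, and the job is handed in when it is done.

Besides the shell and the picture viewer there is one more tool, called as name(argument=value, ...) on one line, values as JSON. apply_moves: Moves the arm, as the interface text tells. Its arguments: {"type":"object","properties":{"moves":{"type":"array","items":{"type":"object","properties":{"hand":{"type":"number"},"x":{"type":"number"},"y":{"type":"number"},"z":{"type":"number"},"ax":{"type":"number"},"ay":{"type":"number"},"az":{"type":"number"}}}},"newtons":{"type":"number"}},"required":["moves"]}

```bash
mkdir -p pics; python3 - <<'E'
from cell import bot
import cv2,pickle
d={}
for n in("scene","side"):
    s=bot.snapshot(n);d[n]=s;cv2.imwrite(f"pics/{n}0.png",s["image"])
    print(n,s["fx"],s["fy"],s["cx"],s["cy"],s["R"],s["t"])
pickle.dump(d,open("snap0.pkl","wb"))
print(bot.get_state())
E
```

```text
scene 423.84069363037105 423.84069363037105 276.47787037198697 206.49613471419337 [[ 0.41930984 -0.90770334 -0.01593457]
 [-0.56439911 -0.24689363 -0.78771643]
 [ 0.71107869  0.33929071 -0.61583189]] [-255.64794874  380.36113797  486.93129773]
side 519.3429738695205 519.3429738695205 276.3039393467692 217.3439089286211 [[ 0.93840209 -0.34538259  0.0106009 ]
 [-0.18493692 -0.52791447 -0.82891775]
 [ 0.29189013  0.77589766 -0.55927004]] [-521.50315417  134.81581679  757.91782464]
{'t': 0.1, 'joint_positions': array([ 6.35640894e+01,  7.12921601e+00,  9.46265682e+01, -1.17809516e-03,
        7.83514283e+01, -4.73255161e+00]), 'dq': array([-0.02307226, -0.04481744, -0.2809955 ,  0.02377784, -0.05558844,
       -0.02594364]), 'joint_efforts': array([ 4.63706256e-04, -4.24927282e+01, -3.66654611e+01,  9.09498311e-06,
        3.91279857e-03, -2.80068406e-05]), 'eef_pos': array([240.15529641, 603.41313364, 230.17886852]), 'tool_rot': array([[-9.29112381e-01,  3.69796592e-01, -8.15024378e-04],
       [ 3.69797466e-01,  9.29110864e-01, -1.68450972e-03],
       [ 1.34322051e-04, -1.86649279e-03, -9.99998249e-01]]), 'force': array([-0.66551579,  1.22238034,  1.05040846]), 'wrist_torque': array([ 0.03614852, -0.00201248, -0.00535606]), 'gripper_force': 0.0, 'opening': 0.99394782300188}
```

View pics/scene0.png

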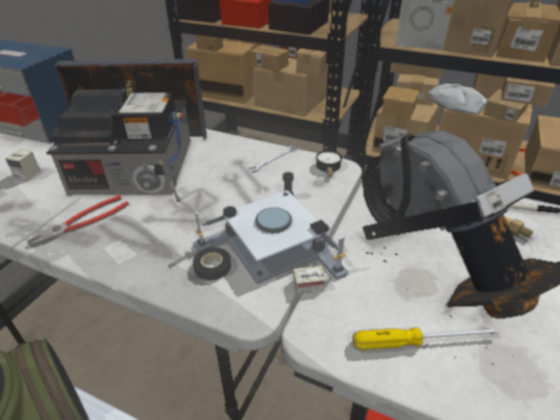

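View pics/side0.png

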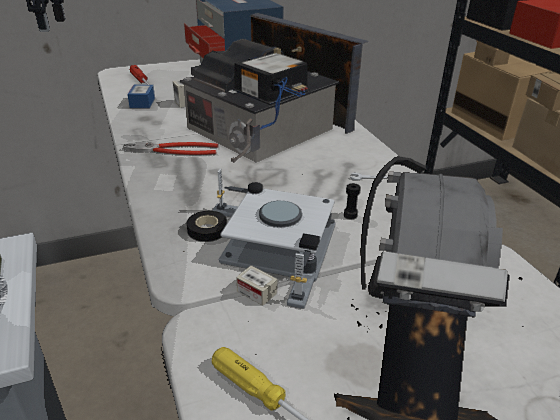

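The scene picture shows the mirror at about (273,219), the round pad at about (230,212), the square pad at about (319,228) and posts near (198,225) and (340,250). In the side view the mirror is at (280,212), the square pad at (310,241) and the round pad at (255,187). I'll zoom in on both.

```bash
python3 - <<'E'
import cv2,pickle,numpy as np
d=pickle.load(open("snap0.pkl","rb"))
a=cv2.resize(d["scene"]["image"][160:290,170:370],None,fx=4,fy=4,interpolation=cv2.INTER_CUBIC)
b=cv2.resize(d["side"]["image"][160:310,170:370],None,fx=4,fy=4,interpolation=cv2.INTER_CUBIC)
cv2.imwrite("pics/a.png",a);cv2.imwrite("pics/b.png",b)
E
```

```text
(no output)
```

View pics/a.png

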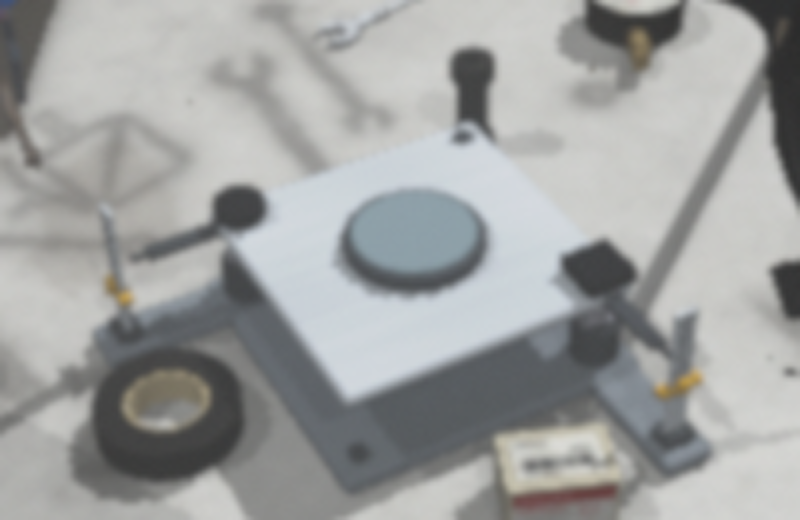

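View pics/b.png

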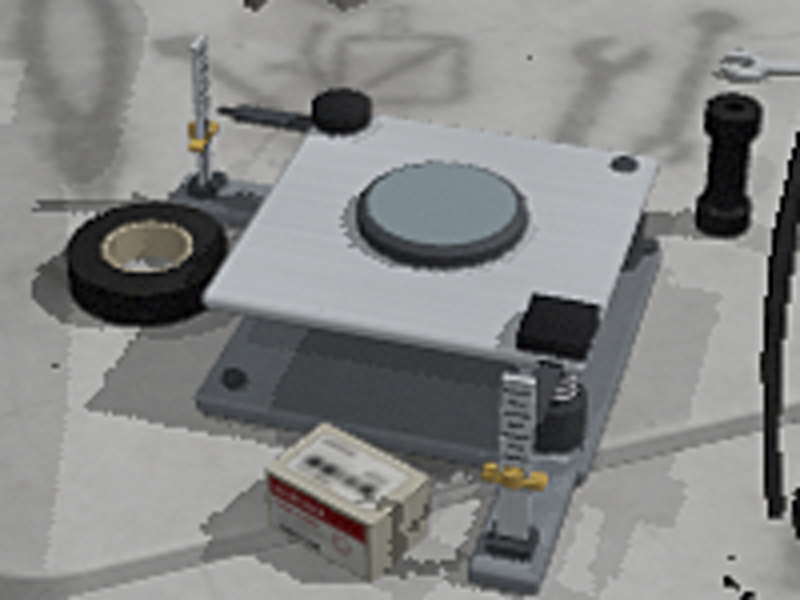

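Crop positions, to be divided by 4 and offset:
- **Scene view:** mirror top (415,232), round pad (240,203), square pad (600,262), marks (119,291) and (679,384).
- **Side view:** mirror (443,212), pads (341,105) and (562,320), marks (202,135) and (514,477).

Next is a joint fit.

```bash
cat > fit.py <<'E'
import cv2,pickle,numpy as np
from scipy.optimize import least_squares
d=pickle.load(open("snap0.pkl","rb"))
off={"scene":(170,160),"side":(170,160)}
px={"scene":dict(mir=(415,232),pr=(240,203),ps=(600,262),mr=(119,291),ms=(679,384),tr=(105,207),ts=(684,313)),
"side":dict(mir=(443,212),pr=(341,105),ps=(562,320),mr=(202,135),ms=(514,477),tr=(200,40),ts=(518,377))}
def proj(s,X):
    c=s["R"]@X+s["t"]; return np.array([s["fx"]*c[0]/c[2]+s["cx"],s["fy"]*c[1]/c[2]+s["cy"]])
obs={(n,k):np.array(v)/4+off[n]-.0 for n in px for k,v in px[n].items()}
def world(p,l): 
    c,s=np.cos(p[2]),np.sin(p[2]); return np.array([p[0]+c*l[0]-s*l[1],p[1]+s*l[0]+c*l[1],l[2]])
q=.70711
def loc(p):
    m=68
    return dict(mir=(0,0,68),pr=(0,92,69),ps=(0,-92,69),mr=(-q*m,92+q*m,p[3]),ms=(-q*m,-92-q*m,p[4]),
      tr=(-q*(m+4),92+q*(m+4),90),ts=(-q*(m+4),-92-q*(m+4),90))
def res(p):
    L=loc(p); return np.concatenate([proj(d[n],world(p,L[k]))-o for (n,k),o in obs.items()])
if __name__=="__main__":
    r=min((least_squares(res,[x,y,a,40,40]) for a in(0,1.5,-1.5,3) for x,y in((500,300),(400,-100),(700,100))),key=lambda r:r.cost)
    print(r.x,r.cost,np.degrees(r.x[2]))
    for (k,o),e in zip(obs.items(),r.fun.reshape(-1,2)):print(k,e.round(1))
    for k in("pr","ps","mir"):print(k,world(r.x,loc(r.x)[k]).round(1))
    # free triangulation
    for k in("mir","pr","ps","mr","ms","tr","ts"):
        f=least_squares(lambda X:np.concatenate([proj(d[n],X)-obs[n,k] for n in px]),[*r.x[:2],50]);print(k,f.x.round(1),round(f.cost,2))
E
python3 fit.py
```

```text
[ 5.53688911e+02 -2.28929905e+01  1.48608993e-01  3.67465198e+01
  4.33026794e+01] 23.83488421004643 8.514668087257567
('scene', 'mir') [ 0.8 -1.3]
('scene', 'pr') [ 0.6 -2.1]
('scene', 'ps') [ 0.7 -1.2]
('scene', 'mr') [ 1.  -0.9]
('scene', 'ms') [ 0.8 -0.2]
('scene', 'tr') [-1.  -0.1]
('scene', 'ts') [ 2.9 -0. ]
('side', 'mir') [-0.4 -2.8]
('side', 'pr') [ 0.1 -1.4]
('side', 'ps') [-1.  -1.3]
('side', 'mr') [0.2 0.6]
('side', 'ms') [-0.5  0.2]
('side', 'tr') [-2.8 -1.3]
('side', 'ts') [-1.1  1.6]
pr [540.1  68.1  69. ]
ps [ 567.3 -113.9   69. ]
mir [553.7 -22.9  68. ]
mir [555.9 -20.1  60.9] 0.17
pr [540.2  70.2  64.1] 0.19
ps [ 570.  -111.6   63.8] 0.1
mr [485.1 111.   35.4] 0.38
ms [ 528.4 -166.6   41.3] 0.05
tr [487.7 113.1  85.1] 0.0
ts [ 528.6 -165.2   85.9] 0.47
```

```bash
python3 - <<'E'
from fit import *
from cell import bot
# fit with common height bias
def res2(p):
    L=loc(p); return np.concatenate([proj(d[n],world(p,L[k])-[0,0,p[5]])-o for (n,k),o in obs.items()])
r=least_squares(res2,[553,-23,.15,40,45,5]);p=r.x;print(p.round(3),r.cost)
for (k,o),e in zip(obs.items(),r.fun.reshape(-1,2)):print(k,e.round(1))
np.save("pose.npy",p)
st=bot.get_state();R=st["tool_rot"]
for k in("pr","ps"):
    w=world(p,loc(p)[k]);print(k,w.round(1),"tool shift to z=190",(R.T@(np.array([w[0],w[1],190])-st["eef_pos"])).round(1))
lp=world(p,(-q,q,0))-world(p,(0,0,0));print("round lever dir",lp,R.T@lp)
print(bot.snapshot("wrist")["tool_from_camera"].round(3))
def ground(n,u,z):
    s=d[n];v=s["R"].T@np.array([(u[0]-s["cx"])/s["fx"],(u[1]-s["cy"])/s["fy"],1]);c=-s["R"].T@s["t"];return c+v*(z-c[2])/v[2]
print("box front corners",ground("scene",(68,190),0),ground("scene",(165,190),0),"grinder",ground("scene",(375,235),150))
E
```

```text
[ 5.56316e+02 -1.93900e+01  1.50000e-01  3.90860e+01  4.47270e+01
  5.10100e+00] 12.260066290187638
('scene', 'mir') [-0.2 -0.6]
('scene', 'pr') [-0.  -1.2]
('scene', 'ps') [-0.6 -0.6]
('scene', 'mr') [ 0.4 -1. ]
('scene', 'ms') [-0.7 -0.3]
('scene', 'tr') [-1.4  0.9]
('scene', 'ts') [1.3 0.6]
('side', 'mir') [ 0.3 -1.6]
('side', 'pr') [ 0.8 -0.1]
('side', 'ps') [-0.4 -0.2]
('side', 'mr') [1.1 0.7]
('side', 'ms') [0.3 0.2]
('side', 'tr') [-1.9  0.1]
('side', 'ts') [-0.2  2.6]
pr [542.5  71.6  69. ] tool shift to z=190 [-477.6 -382.2   40.8]
ps [ 570.1 -110.4   69. ] tool shift to z=190 [-570.5 -541.1   41.1]
round lever dir [-0.80508725  0.59316408  0.        ] [ 9.67367105e-01  2.53396667e-01 -3.43024918e-04]
[[-1.0000e-03 -9.5800e-01 -2.8600e-01  7.3087e+01]
 [ 1.0000e+00 -1.0000e-03  1.0000e-03  9.4000e-01]
 [-1.0000e-03 -2.8600e-01  9.5800e-01 -1.4263e+02]
 [ 0.0000e+00  0.0000e+00  0.0000e+00  1.0000e+00]]
box front corners [518.91389766 516.92594752   0.        ] [613.84999439 298.88144749   0.        ] grinder [ 485.99508329 -229.38134038  150.        ]
```

apply_moves(moves=[{"x": -0.035,"y": -0.028,"z": 0.003,"az": 2,"hand": 0},{"x": -0.068,"y": -0.054,"z": 0.006,"az": 4,"hand": 0},{"x": -0.1,"y": -0.08,"z": 0.01,"az": 6,"hand": 0},{"x": -0.13,"y": -0.104,"z": 0.012,"az": 8,"hand": 0},{"x": -0.16,"y": -0.128,"z": 0.015,"az": 10,"hand": 0},{"x": -0.19,"y": -0.152,"z": 0.018,"az": 12,"hand": 0},{"x": -0.22,"y": -0.176,"z": 0.021,"az": 14.8,"hand": 0},{"x": -0.25,"y": -0.2,"z": 0.024,"az": 14.8,"hand": 0},{"x": -0.28,"y": -0.224,"z": 0.027,"az": 14.8,"hand": 0},{"x": -0.31,"y": -0.248,"z": 0.03,"az": 14.8,"hand": 0},{"x": -0.34,"y": -0.272,"z": 0.033,"az": 14.8,"hand": 0},{"x": -0.37,"y": -0.296,"z": 0.036,"az": 14.8,"hand": 0}], newtons=20)

```text
invalid input at $.moves[0]: expected keys hand, x, y, z, ax, ay, az
```

```bash
cat > go.py <<'E'
from fit import *
from cell import bot
p=np.load("pose.npy")
def shift(k,z):
    st=bot.get_state();R=st["tool_rot"];w=world(p,loc(p)[k]);lp=world(p,(-q,q if k=="pr" else -q,0))-world(p,(0,0,0))
    print(st["t"],st["eef_pos"].round(1),"F",st["force"].round(2),"op",round(st["opening"],2),"tool z",R[:,2].round(4))
    print("shift",(R.T@(np.array([w[0],w[1],z])-st["eef_pos"])).round(1),"lever in tool",(R.T@lp).round(3))
E
python3 -c "
from go import *
shift('pr',150)"
```

```text
0.15 [240.2 603.5 230.3] F [-0.04 -0.85  0.56] op 1.0 tool z [-8.0e-04 -1.5e-03 -1.0e+00]
shift [-477.6 -382.3   80.9] lever in tool [ 0.967  0.253 -0.   ]
```

apply_moves(moves=[{"x": -0.032,"y": -0.025,"z": 0.003,"ax": 0,"ay": 0,"az": 2,"hand": 0},{"x": -0.064,"y": -0.05,"z": 0.006,"ax": 0,"ay": 0,"az": 4,"hand": 0},{"x": -0.096,"y": -0.076,"z": 0.01,"ax": 0,"ay": 0,"az": 6,"hand": 0},{"x": -0.128,"y": -0.102,"z": 0.012,"ax": 0,"ay": 0,"az": 8,"hand": 0},{"x": -0.16,"y": -0.128,"z": 0.015,"ax": 0,"ay": 0,"az": 10,"hand": 0},{"x": -0.19,"y": -0.152,"z": 0.018,"ax": 0,"ay": 0,"az": 12,"hand": 0},{"x": -0.22,"y": -0.176,"z": 0.021,"ax": 0,"ay": 0,"az": 14.8,"hand": 0},{"x": -0.25,"y": -0.2,"z": 0.024,"ax": 0,"ay": 0,"az": 14.8,"hand": 0},{"x": -0.28,"y": -0.224,"z": 0.027,"ax": 0,"ay": 0,"az": 14.8,"hand": 0},{"x": -0.31,"y": -0.248,"z": 0.03,"ax": 0,"ay": 0,"az": 14.8,"hand": 0},{"x": -0.34,"y": -0.272,"z": 0.033,"ax": 0,"ay": 0,"az": 14.8,"hand": 0},{"x": -0.37,"y": -0.296,"z": 0.036,"ax": 0,"ay": 0,"az": 14.8,"hand": 0}], newtons=20)

```text
t: 1.15
eef_pos: [475.1, 190.2, 195.0]
tool_rot: [[-0.804, 0.595, 0.0], [0.595, 0.804, 0.0], [0.0, 0.0, -1.0]]
force: [0.5, -0.1, 0.1]
opening: 0.004
gripper_force: 0.0
```

```bash
python3 -c "
from go import *
shift('pr',170)"
```

```text
1.15 [475.1 190.2 195. ] F [ 0.5  -0.09  0.1 ] op 0.0 tool z [ 0.e+00  1.e-04 -1.e+00]
shift [-124.8  -55.2   25. ] lever in tool [ 1.    -0.002  0.   ]
```

apply_moves(moves=[{"x": -0.035,"y": -0.015,"z": 0.007,"ax": 0,"ay": 0,"az": 0,"hand": 0},{"x": -0.07,"y": -0.03,"z": 0.014,"ax": 0,"ay": 0,"az": 0,"hand": 0},{"x": -0.1,"y": -0.044,"z": 0.02,"ax": 0,"ay": 0,"az": 0,"hand": 0},{"x": -0.125,"y": -0.055,"z": 0.025,"ax": 0,"ay": 0,"az": 0,"hand": 0},{"x": -0.125,"y": -0.055,"z": 0.025,"ax": 0,"ay": 0,"az": 0,"hand": 0},{"x": -0.125,"y": -0.055,"z": 0.025,"ax": 0,"ay": 0,"az": 0,"hand": 0}])

```text
t: 1.65
eef_pos: [542.4, 72.4, 169.5]
tool_rot: [[-0.802, 0.597, -0.002], [0.597, 0.802, 0.0], [0.002, -0.001, -1.0]]
force: [-1.1, -0.2, 1.0]
opening: -0.001
gripper_force: 0.0
```

```bash
python3 -c "
from go import *
shift('pr',75)
st=bot.get_state();s=bot.snapshot('wrist');pickle.dump((st,s),open('w1.pkl','wb'))
im=s['image'];cv2.imwrite('pics/w1.png',cv2.resize(im,(800,600),interpolation=cv2.INTER_CUBIC))
T=s['tool_from_camera'];print(s['fx'],s['cx'],s['cy'])
for k in ('pr','ps','mir','mr','tr'):
  X=st['tool_rot'].T@(world(p,loc(p)[k])-st['eef_pos']);c=T[:3,:3].T@(X-T[:3,3]);print(k,(c[:2]/c[2]*s['fx']+[s['cx'],s['cy']])/.7)
"
```

```text
1.65 [542.4  72.4 169.5] F [-1.13 -0.22  0.99] op -0.0 tool z [-1.8e-03  3.0e-04 -1.0e+00]
shift [-0.8 -0.5 94.5] lever in tool [ 1.    -0.005  0.002]
300.7656357834713 276.4221312051578 210.59228921803282
pr [392.25195898 303.27882194]
ps [201.82516522 487.87563784]
mir [290.90411209 401.07770358]
mr [391.73465387 183.0129581 ]
tr [390.94407543 176.89463672]
```

View pics/w1.png

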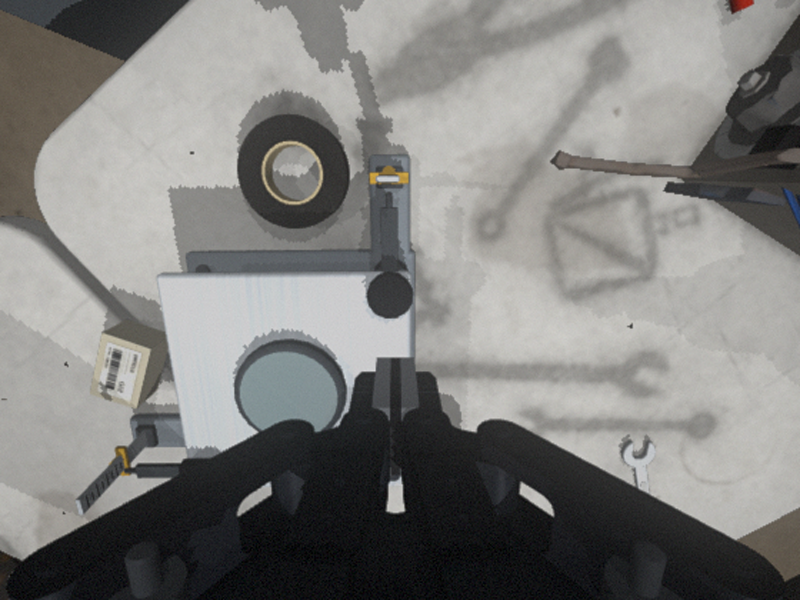

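The wrist view shows the round pad at (390,295), about 4–5 mm further out than fitted. The mark is at (389,178) and the way down is clear.

apply_moves(moves=[{"x": 0.003,"y": -0.001,"z": 0.03,"ax": 0,"ay": 0,"az": 0,"hand": 0},{"x": 0.005,"y": -0.001,"z": 0.06,"ax": 0,"ay": 0,"az": 0,"hand": 0},{"x": 0.005,"y": -0.001,"z": 0.08,"ax": 0,"ay": 0,"az": 0,"hand": 0},{"x": 0.005,"y": -0.001,"z": 0.09,"ax": 0,"ay": 0,"az": 0,"hand": 0},{"x": 0.005,"y": -0.001,"z": 0.094,"ax": 0,"ay": 0,"az": 0,"hand": 0},{"x": 0.005,"y": -0.001,"z": 0.094,"ax": 0,"ay": 0,"az": 0,"hand": 0},{"x": 0.005,"y": -0.001,"z": 0.094,"ax": 0,"ay": 0,"az": 0,"hand": 0}])

```text
t: 2.28
eef_pos: [538.8, 76.2, 77.8]
tool_rot: [[-0.804, 0.594, 0.002], [0.594, 0.804, 0.0], [-0.002, 0.001, -1.0]]
force: [-0.0, 0.2, -0.2]
opening: -0.003
gripper_force: 0.0
```

```bash
cat > look.py <<'E'
import sys
from go import *
def look(name,k,half=(40,30)):
    shift(k,69)
    ims=[]
    for n in("side","scene"):
        s=bot.snapshot(n);pickle.dump(s,open(f"{name}_{n}.pkl","wb"))
        l=loc(p);t=np.array(l["mr" if k=="pr" else "ms"],float);t[:2]*=.95;t[2]=55
        u=proj(s,world(p,t)-[0,0,5]).astype(int)
        x0,y0=u[0]-half[0]//1,u[1]-half[1]
        c=s["image"][y0:y0+2*half[1],x0:x0+2*half[0]];ims.append(cv2.resize(c,(400,300),interpolation=cv2.INTER_CUBIC));print(n,"origin",x0,y0)
    cv2.imwrite(f"pics/{name}.png",cv2.resize(np.hstack(ims),None,fx=1,fy=1))
if __name__=="__main__":look(sys.argv[1],sys.argv[2])
E
python3 look.py r0 pr
```

```text
2.2833 [538.8  76.2  77.8] F [-0.02  0.18 -0.24] op -0.0 tool z [ 2.3e-03  1.0e-04 -1.0e+00]
shift [-5.8 -1.5  8.8] lever in tool [ 1.    -0.001 -0.002]
side origin 183 158
scene origin 162 195
```

View pics/r0.png

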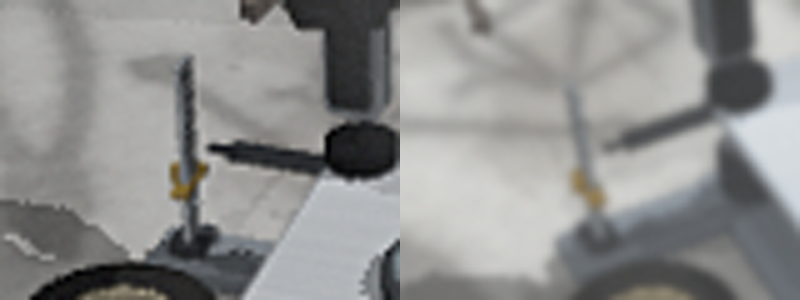

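Side view: tip at (208,148), mark at (186,180). Scene view: tip at (205,149), mark at (188,188) within its half. Now the height difference.

```bash
cat > dz.py <<'E'
from fit import *
p=np.load("pose.npy")
def dz(k,o,tip,mark):
    sg=1 if k=="r" else -1
    out={}
    for n in o:
        s=d[n];m=np.array(mark[n])/5+o[n];t=np.array(tip[n])/5+o[n];L=np.array((-q*60,sg*(92+q*60),50.))
        f=lambda h,a:proj(s,world(p,L+[-q*a,sg*q*a,h]))-proj(s,world(p,L))-(m-t)
        r=least_squares(lambda v:f(v[0],8),[-10]);r2=least_squares(lambda v:f(v[0],v[1]),[-10,8]);out[n]=(r.x.round(1),r.fun.round(1),r2.x.round(1))
    print(out)
    T=[least_squares(lambda X:np.concatenate([proj(d[n],X)-np.array(v[n])/5-o[n] for n in o]),[550,0,50]).x for v in(tip,mark)]
    print("tri",T[0].round(1),T[1].round(1),"dz",(T[1]-T[0])[2].round(1))
E
python3 -c "
from dz import *
dz('r',dict(side=(183,158),scene=(162,195)),dict(side=(208,148),scene=(205,149)),dict(side=(186,180),scene=(188,188)))"
```

```text
{'side': (array([-15.2]), array([ 0.7, -0. ]), array([-15.5,   9.5])), 'scene': (array([-16.9]), array([ 0.7, -0.1]), array([-16.5,   9.4]))}
tri [492.6 105.8  51. ] [484.8 111.1  35.4] dz -15.6
```

apply_moves(moves=[{"x": 0,"y": 0,"z": 0.003,"ax": 0,"ay": 0,"az": 0,"hand": 0},{"x": 0,"y": 0,"z": 0.006,"ax": 0,"ay": 0,"az": 0,"hand": 0},{"x": 0,"y": 0,"z": 0.008,"ax": 0,"ay": 0,"az": 0,"hand": 0},{"x": 0,"y": 0,"z": 0.01,"ax": 0,"ay": 0,"az": 0,"hand": 0},{"x": 0,"y": 0,"z": 0.01,"ax": 0,"ay": 0,"az": 0,"hand": 0},{"x": 0,"y": 0,"z": 0.01,"ax": 0,"ay": 0,"az": 0,"hand": 0}])

```text
t: 2.88
eef_pos: [537.9, 75.7, 66.3]
tool_rot: [[-0.804, 0.595, -0.0], [0.595, 0.804, 0.0], [0.0, 0.0, -1.0]]
force: [-1.1, 0.1, 0.4]
opening: -0.003
gripper_force: 0.5
```

```bash
python3 -c "
from go import *
shift('pr',59.3)"
```

```text
2.8833 [537.9  75.7  66.3] F [-1.07  0.06  0.41] op -0.0 tool z [-1.e-04  1.e-04 -1.e+00]
shift [-6.2 -0.5  7. ] lever in tool [ 1.    -0.002  0.   ]
```

apply_moves(moves=[{"x": 0,"y": 0,"z": 0.0015,"ax": 0,"ay": 0,"az": 0,"hand": 0},{"x": 0,"y": 0,"z": 0.003,"ax": 0,"ay": 0,"az": 0,"hand": 0},{"x": 0,"y": 0,"z": 0.004,"ax": 0,"ay": 0,"az": 0,"hand": 0},{"x": 0,"y": 0,"z": 0.005,"ax": 0,"ay": 0,"az": 0,"hand": 0},{"x": 0,"y": 0,"z": 0.005,"ax": 0,"ay": 0,"az": 0,"hand": 0},{"x": 0,"y": 0,"z": 0.005,"ax": 0,"ay": 0,"az": 0,"hand": 0},{"x": 0,"y": 0,"z": 0.005,"ax": 0,"ay": 0,"az": 0,"hand": 0}])

```text
t: 3.47
eef_pos: [537.8, 75.8, 61.4]
tool_rot: [[-0.804, 0.595, -0.0], [0.595, 0.804, 0.0], [0.0, 0.0, -1.0]]
force: [-1.5, 2.2, 2.9]
opening: -0.002
gripper_force: 1.8
```

```bash
python3 look.py r1 pr
```

```text
3.4667 [537.8  75.8  61.4] F [-1.54  2.17  2.92] op -0.0 tool z [-2.e-04  2.e-04 -1.e+00]
shift [-6.3 -0.6 -7.6] lever in tool [ 1.    -0.002  0.   ]
side origin 183 158
scene origin 162 195
```

View pics/r1.png

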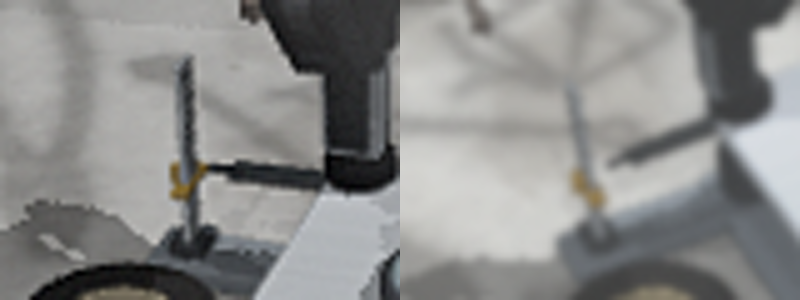

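The tip is now at about (206,168) in the side half, roughly halfway: about 7.5 mm down, 2.9 N. About 4.8 mm more is needed at the pad.

apply_moves(moves=[{"x": 0,"y": 0,"z": 0.0015,"ax": 0,"ay": 0,"az": 0,"hand": 0},{"x": 0,"y": 0,"z": 0.003,"ax": 0,"ay": 0,"az": 0,"hand": 0},{"x": 0,"y": 0,"z": 0.004,"ax": 0,"ay": 0,"az": 0,"hand": 0},{"x": 0,"y": 0,"z": 0.0048,"ax": 0,"ay": 0,"az": 0,"hand": 0},{"x": 0,"y": 0,"z": 0.0048,"ax": 0,"ay": 0,"az": 0,"hand": 0},{"x": 0,"y": 0,"z": 0.0048,"ax": 0,"ay": 0,"az": 0,"hand": 0}])

```text
t: 4.07
eef_pos: [537.8, 75.9, 56.6]
tool_rot: [[-0.804, 0.595, -0.0], [0.595, 0.804, 0.0], [0.001, 0.0, -1.0]]
force: [-3.7, 2.8, 5.5]
opening: 0.0
gripper_force: 3.0
```

```bash
python3 look.py r2 pr
```

```text
4.0667 [537.8  75.9  56.6] F [-3.65  2.8   5.49] op 0.0 tool z [-4.e-04  4.e-04 -1.e+00]
shift [ -6.4  -0.6 -12.4] lever in tool [ 1.    -0.002  0.001]
side origin 183 158
scene origin 162 195
```

View pics/r2.png

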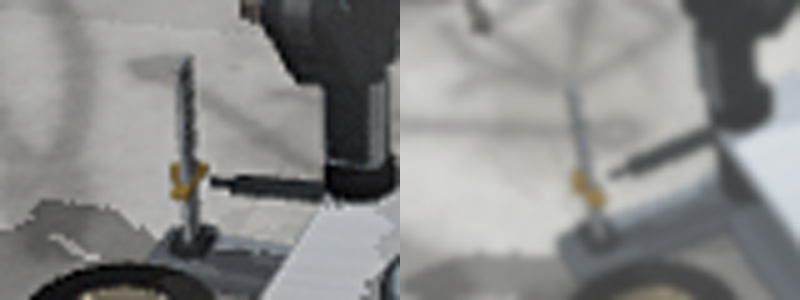

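```bash
python3 -c "
from dz import *
dz('r',dict(side=(183,158),scene=(162,195)),dict(side=(210,182),scene=(211,175)),dict(side=(186,180),scene=(188,188)))"
```

```text
{'side': (array([-0.5]), array([ 0.7, -0. ]), array([-0.8,  9.5])), 'scene': (array([-2.9]), array([ 1. , -0.2]), array([-2.5, 10. ]))}
tri [492.6 105.   37.2] [484.8 111.1  35.4] dz -1.8
```

The pointer is about 1–2 mm above the mark, within tolerance. I'll hold it there, then release.

apply_moves(moves=[{"x": 0,"y": 0,"z": 0.0005,"ax": 0,"ay": 0,"az": 0,"hand": 0},{"x": 0,"y": 0,"z": 0.0005,"ax": 0,"ay": 0,"az": 0,"hand": 0},{"x": 0,"y": 0,"z": 0.0005,"ax": 0,"ay": 0,"az": 0,"hand": 0},{"x": 0,"y": 0,"z": 0.0005,"ax": 0,"ay": 0,"az": 0,"hand": 0},{"x": 0,"y": 0,"z": 0.0005,"ax": 0,"ay": 0,"az": 0,"hand": 0},{"x": 0,"y": 0,"z": 0.0005,"ax": 0,"ay": 0,"az": 0,"hand": 0},{"x": 0,"y": 0,"z": 0.0005,"ax": 0,"ay": 0,"az": 0,"hand": 0},{"x": 0,"y": 0,"z": 0.0005,"ax": 0,"ay": 0,"az": 0,"hand": 0},{"x": 0,"y": 0,"z": 0.0005,"ax": 0,"ay": 0,"az": 0,"hand": 0},{"x": 0,"y": 0,"z": 0.0005,"ax": 0,"ay": 0,"az": 0,"hand": 0},{"x": 0,"y": 0,"z": 0.0005,"ax": 0,"ay": 0,"az": 0,"hand": 0},{"x": 0,"y": 0,"z": 0.0005,"ax": 0,"ay": 0,"az": 0,"hand": 0}])

```text
t: 5.17
eef_pos: [537.8, 75.9, 56.2]
tool_rot: [[-0.804, 0.595, -0.0], [0.595, 0.804, 0.0], [0.0, 0.0, -1.0]]
force: [-3.7, 2.7, 5.8]
opening: -0.001
gripper_force: 3.2
```

apply_moves(moves=[{"x": 0,"y": 0,"z": -0.003,"ax": 0,"ay": 0,"az": 0,"hand": 0},{"x": 0,"y": 0,"z": -0.006,"ax": 0,"ay": 0,"az": 0,"hand": 0},{"x": 0,"y": 0,"z": -0.009,"ax": 0,"ay": 0,"az": 0,"hand": 0},{"x": 0,"y": 0,"z": -0.012,"ax": 0,"ay": 0,"az": 0,"hand": 0},{"x": 0,"y": 0,"z": -0.02,"ax": 0,"ay": 0,"az": 0,"hand": 0},{"x": 0,"y": 0,"z": -0.04,"ax": 0,"ay": 0,"az": 0,"hand": 0},{"x": 0,"y": 0,"z": -0.065,"ax": 0,"ay": 0,"az": 0,"hand": 0},{"x": 0,"y": 0,"z": -0.09,"ax": 0,"ay": 0,"az": 0,"hand": 0},{"x": 0,"y": 0,"z": -0.09,"ax": 0,"ay": 0,"az": 0,"hand": 0},{"x": 0,"y": 0,"z": -0.09,"ax": 0,"ay": 0,"az": 0,"hand": 0}])

```text
t: 6.0
eef_pos: [539.4, 75.4, 148.5]
tool_rot: [[-0.804, 0.595, 0.005], [0.595, 0.804, -0.0], [-0.004, 0.003, -1.0]]
force: [0.6, 1.1, 0.3]
opening: -0.006
gripper_force: 0.0
```

```bash
python3 -c "
from go import *
shift('ps',145)
a=bot.snapshot('side')['image'];import pickle
b=pickle.load(open('r0_side.pkl','rb'))['image']
print(np.abs(a[175:205,205:230].astype(int)-b[175:205,205:230]).max())"
```

```text
6.0 [539.4  75.4 148.5] F [0.6  1.06 0.29] op -0.01 tool z [ 4.9e-03 -3.0e-04 -1.0e+00]
shift [-135.2 -131.     3.7] lever in tool [-0.002 -1.    -0.003]
78
```

apply_moves(moves=[{"x": -0.025,"y": -0.026,"z": 0,"ax": 0,"ay": 0,"az": 0,"hand": 0},{"x": -0.05,"y": -0.052,"z": 0,"ax": 0,"ay": 0,"az": 0,"hand": 0},{"x": -0.075,"y": -0.078,"z": 0,"ax": 0,"ay": 0,"az": 0,"hand": 0},{"x": -0.1,"y": -0.104,"z": 0,"ax": 0,"ay": 0,"az": 0,"hand": 0},{"x": -0.12,"y": -0.124,"z": 0,"ax": 0,"ay": 0,"az": 0,"hand": 0},{"x": -0.13,"y": -0.134,"z": 0,"ax": 0,"ay": 0,"az": 0,"hand": 0},{"x": -0.13,"y": -0.134,"z": 0,"ax": 0,"ay": 0,"az": 0,"hand": 0},{"x": -0.13,"y": -0.134,"z": 0,"ax": 0,"ay": 0,"az": 0,"hand": 0}])

```text
t: 6.72
eef_pos: [561.8, -109.4, 144.6]
tool_rot: [[-0.803, 0.596, -0.002], [0.596, 0.803, 0.001], [0.003, -0.0, -1.0]]
force: [0.0, 0.3, -0.1]
opening: -0.002
gripper_force: 0.0
```

```bash
python3 -c "
from go import *
shift('ps',75)
a=bot.snapshot('side')['image'];d0=d['side']['image']
D=np.abs(a[175:205,205:230].astype(int)-d0[175:205,205:230]).max(2);print(D.max(),np.argwhere(D>40)+[175,205])
cv2.imwrite('pics/s0.png',np.hstack([cv2.resize(a[170:210,195:245],(400,320)),cv2.resize(a[225:305,260:360],(400,320),interpolation=cv2.INTER_CUBIC)]))"
```

```text
6.7167 [ 561.8 -109.4  144.6] F [ 0.04  0.34 -0.11] op -0.0 tool z [-0.0025  0.0012 -1.    ]
shift [-7.4  4.2 69.6] lever in tool [-0.004 -1.     0.   ]
9 []
```

View pics/s0.png

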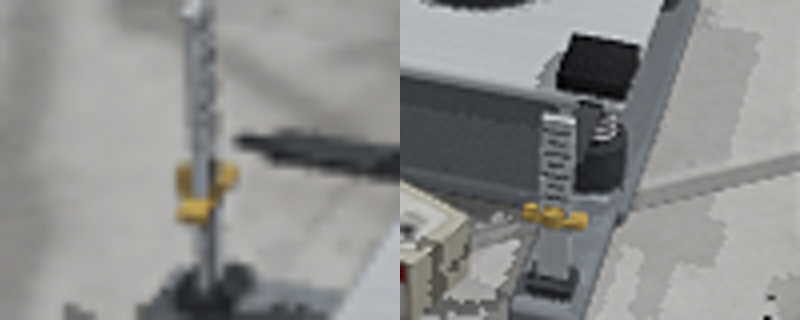

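The round corner is back at rest, with the picture identical to the start. The arm is now above the square pad, so I'm descending.

apply_moves(moves=[{"x": -0.002,"y": 0,"z": 0.03,"ax": 0,"ay": 0,"az": 0,"hand": 0},{"x": -0.002,"y": 0,"z": 0.05,"ax": 0,"ay": 0,"az": 0,"hand": 0},{"x": -0.002,"y": 0,"z": 0.062,"ax": 0,"ay": 0,"az": 0,"hand": 0},{"x": -0.002,"y": 0,"z": 0.07,"ax": 0,"ay": 0,"az": 0,"hand": 0},{"x": -0.002,"y": 0,"z": 0.074,"ax": 0,"ay": 0,"az": 0,"hand": 0},{"x": -0.002,"y": 0,"z": 0.074,"ax": 0,"ay": 0,"az": 0,"hand": 0},{"x": -0.002,"y": 0,"z": 0.074,"ax": 0,"ay": 0,"az": 0,"hand": 0},{"x": -0.002,"y": 0,"z": 0.074,"ax": 0,"ay": 0,"az": 0,"hand": 0}])

```text
t: 7.43
eef_pos: [565.2, -110.7, 73.4]
tool_rot: [[-0.804, 0.595, 0.002], [0.595, 0.804, -0.001], [-0.002, 0.001, -1.0]]
force: [-0.4, 0.4, -0.3]
opening: 0.001
gripper_force: 0.0
```

```bash
python3 -c "
from look import *
look('s1','ps')
o={'scene':(170,160)};s=d['scene'];
from dz import dz
dz('s',o,dict(scene=(840,444)),dict(scene=(849,480)))
a=pickle.load(open('s1_side.pkl','rb'))['image'];b=pickle.load(open('s1_scene.pkl','rb'))['image']
cv2.imwrite('pics/s1.png',np.hstack([cv2.resize(a[215:295,265:345],(400,400)),cv2.resize(b[200:280,295:375],(400,400),interpolation=cv2.INTER_CUBIC)]))"
```

```text
7.4333 [ 565.2 -110.7   73.4] F [-0.44  0.38 -0.28] op 0.0 tool z [ 2.2e-03 -6.0e-04 -1.0e+00]
shift [-3.7  3.2  4.4] lever in tool [-0.002 -1.    -0.001]
side origin 258 240
scene origin 295 220
{'scene': (array([-11.8]), array([0.3, 0. ]), array([-12.3,   7.3]))}
tri [ 581.4 -148.5    5.6] [ 573.4 -155.7   -4.4] dz -10.0
```

View pics/s1.png

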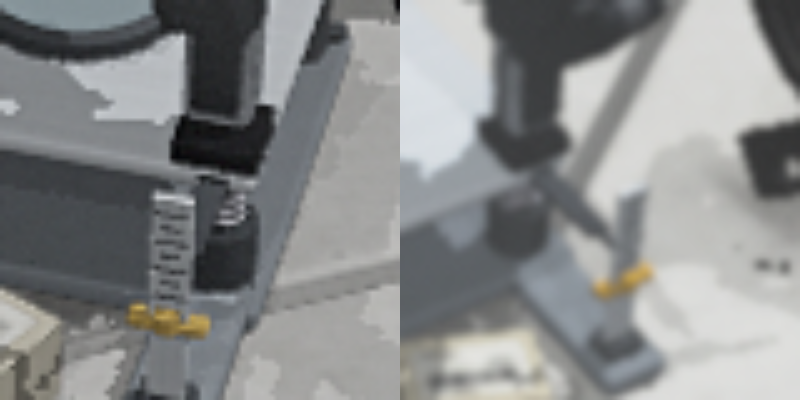

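apply_moves(moves=[{"x": 0,"y": 0,"z": 0.002,"ax": 0,"ay": 0,"az": 0,"hand": 0},{"x": 0,"y": 0,"z": 0.004,"ax": 0,"ay": 0,"az": 0,"hand": 0},{"x": 0,"y": 0,"z": 0.006,"ax": 0,"ay": 0,"az": 0,"hand": 0},{"x": 0,"y": 0,"z": 0.007,"ax": 0,"ay": 0,"az": 0,"hand": 0},{"x": 0,"y": 0,"z": 0.007,"ax": 0,"ay": 0,"az": 0,"hand": 0},{"x": 0,"y": 0,"z": 0.007,"ax": 0,"ay": 0,"az": 0,"hand": 0},{"x": 0,"y": 0,"z": 0.007,"ax": 0,"ay": 0,"az": 0,"hand": 0}])

```text
t: 8.12
eef_pos: [564.3, -110.8, 65.2]
tool_rot: [[-0.804, 0.595, 0.0], [0.595, 0.804, -0.0], [-0.0, -0.0, -1.0]]
force: [-0.2, -0.5, 0.2]
opening: -0.001
gripper_force: 0.8
```

apply_moves(moves=[{"x": 0,"y": 0,"z": 0.0015,"ax": 0,"ay": 0,"az": 0,"hand": 0},{"x": 0,"y": 0,"z": 0.003,"ax": 0,"ay": 0,"az": 0,"hand": 0},{"x": 0,"y": 0,"z": 0.004,"ax": 0,"ay": 0,"az": 0,"hand": 0},{"x": 0,"y": 0,"z": 0.005,"ax": 0,"ay": 0,"az": 0,"hand": 0},{"x": 0,"y": 0,"z": 0.005,"ax": 0,"ay": 0,"az": 0,"hand": 0},{"x": 0,"y": 0,"z": 0.005,"ax": 0,"ay": 0,"az": 0,"hand": 0}])

```text
t: 8.62
eef_pos: [564.2, -110.9, 60.2]
tool_rot: [[-0.804, 0.595, -0.0], [0.595, 0.804, -0.001], [-0.0, -0.0, -1.0]]
force: [-2.0, -3.4, 3.8]
opening: 0.001
gripper_force: 2.1
```

```bash
python3 -c "
from go import *
shift('ps',60)
st=bot.get_state();print(st['gripper_force'])
def track(a,b,box):
    x0,y0,x1,y1=box;f=4;A,B=[cv2.resize(v,None,fx=f,fy=f,interpolation=cv2.INTER_CUBIC) for v in(a,b)]
    t=A[y0*f:y1*f,x0*f:x1*f];m=8;r=cv2.matchTemplate(B[(y0-m)*f:(y1+m)*f,(x0-m)*f:(x1+m)*f],t,cv2.TM_CCOEFF_NORMED)
    _,v,_,l=cv2.minMaxLoc(r);return l[0]/f-m,l[1]/f-m,round(v,3)
P={n:pickle.load(open(n+'.pkl','rb'))['image'] for n in('r0_scene','r2_scene','r0_side','r2_side','s1_scene','s1_side')}
c=bot.snapshot('scene')['image'];e=bot.snapshot('side')['image']
# pointers: scene square pointer ~ (323..337,236..250); round scene ~(203..222,215..226), side (225..246,183..192)
print('round scene',track(P['r0_scene'],P['r2_scene'],(200,213,222,228)),'side',track(P['r0_side'],P['r2_side'],(223,183,246,194)))
print('square scene',track(P['s1_scene'],c,(322,232,336,249)),track(P['s1_scene'],c,(322,232,334,246)))
print('sq pad side',track(P['s1_side'],e,(298,239,320,249)))
for s,n in((d['scene'],'scene'),(d['side'],'side')):
  for k,L in(('r',(-42,134,50)),('s',(-42,-134,50)),('pad s',(0,-92,65))):
    print(n,k,(proj(s,world(p,np.array(L)-[0,0,10.]))-proj(s,world(p,np.array(L)))).round(2))
"
```

```text
8.6167 [ 564.2 -110.9   60.2] F [-1.97 -3.42  3.83] op 0.0 tool z [-1.e-04 -5.e-04 -1.e+00]
shift [-4.4  3.9  0.2] lever in tool [-0.002 -1.     0.   ]
2.1383876891923137
round scene (1.25, 4.75, 0.894) side (0.75, 6.25, 0.861)
square scene (-1.5, 2.75, 0.948) (-1.0, 2.75, 0.939)
sq pad side (-0.25, 4.25, 0.823)
scene r [0.61 3.8 ]
scene s [-0.39  3.9 ]
scene pad s [-0.24  3.93]
side r [0.24 4.64]
side s [-0.25  5.21]
side pad s [-0.3   5.18]
```

Force (3.8 N, about 7 mm) and tracking (8–12 mm at the tip) both agree with the target of about 10.5 mm. I'll hold, then release.

apply_moves(moves=[{"x": 0,"y": 0,"z": 0.0003,"ax": 0,"ay": 0,"az": 0,"hand": 0},{"x": 0,"y": 0,"z": 0.0003,"ax": 0,"ay": 0,"az": 0,"hand": 0},{"x": 0,"y": 0,"z": 0.0003,"ax": 0,"ay": 0,"az": 0,"hand": 0},{"x": 0,"y": 0,"z": 0.0003,"ax": 0,"ay": 0,"az": 0,"hand": 0},{"x": 0,"y": 0,"z": 0.0003,"ax": 0,"ay": 0,"az": 0,"hand": 0},{"x": 0,"y": 0,"z": 0.0003,"ax": 0,"ay": 0,"az": 0,"hand": 0},{"x": 0,"y": 0,"z": 0.0003,"ax": 0,"ay": 0,"az": 0,"hand": 0},{"x": 0,"y": 0,"z": 0.0003,"ax": 0,"ay": 0,"az": 0,"hand": 0},{"x": 0,"y": 0,"z": 0.0003,"ax": 0,"ay": 0,"az": 0,"hand": 0},{"x": 0,"y": 0,"z": 0.0003,"ax": 0,"ay": 0,"az": 0,"hand": 0},{"x": 0,"y": 0,"z": 0.0003,"ax": 0,"ay": 0,"az": 0,"hand": 0},{"x": 0,"y": 0,"z": 0.0003,"ax": 0,"ay": 0,"az": 0,"hand": 0}])

```text
t: 9.72
eef_pos: [564.3, -110.6, 59.7]
tool_rot: [[-0.804, 0.595, 0.0], [0.595, 0.804, 0.0], [-0.0, 0.0, -1.0]]
force: [-2.7, -4.6, 5.0]
opening: 0.002
gripper_force: 2.3
```

apply_moves(moves=[{"x": 0,"y": 0,"z": -0.003,"ax": 0,"ay": 0,"az": 0,"hand": 0},{"x": 0,"y": 0,"z": -0.006,"ax": 0,"ay": 0,"az": 0,"hand": 0},{"x": 0,"y": 0,"z": -0.009,"ax": 0,"ay": 0,"az": 0,"hand": 0},{"x": 0,"y": 0,"z": -0.015,"ax": 0,"ay": 0,"az": 0,"hand": 0},{"x": 0,"y": 0,"z": -0.035,"ax": 0,"ay": 0,"az": 0,"hand": 0},{"x": 0,"y": 0,"z": -0.06,"ax": 0,"ay": 0,"az": 0,"hand": 0},{"x": 0,"y": 0,"z": -0.09,"ax": 0,"ay": 0,"az": 0,"hand": 0},{"x": 0,"y": 0,"z": -0.1,"ax": 0,"ay": 0,"az": 0,"hand": 0},{"x": 0,"y": 0,"z": -0.1,"ax": 0,"ay": 0,"az": 0,"hand": 0},{"x": 0,"y": 0,"z": -0.1,"ax": 0,"ay": 0,"az": 0,"hand": 0},{"x": 0,"y": 0,"z": -0.1,"ax": 0,"ay": 0,"az": 0,"hand": 0},{"x": 0,"y": 0,"z": -0.1,"ax": 0,"ay": 0,"az": 0,"hand": 0}])

```text
t: 10.72
eef_pos: [562.9, -110.1, 157.2]
tool_rot: [[-0.804, 0.595, -0.004], [0.595, 0.804, 0.001], [0.004, -0.001, -1.0]]
force: [-0.4, -0.6, -0.4]
opening: -0.002
gripper_force: 0.0
```

```bash
python3 -c "
from go import *
shift('ps',60)
c=bot.snapshot('scene')['image'].astype(int);e=bot.snapshot('side')['image'].astype(int)
for n,a,b in(('scene sq ptr',c[232:262,322:350],d['scene']['image'][232:262,322:350]),('side marks sq',e[250:300,285:318],d['side']['image'][250:300,285:318]),('side rd',e[165:215,205:232],d['side']['image'][165:215,205:232])):
  D=np.abs(a-b);print(n,D.max(),D.mean().round(2))
"
```

```text
10.7167 [ 562.9 -110.1  157.2] F [-0.38 -0.56 -0.39] op -0.0 tool z [-0.0039  0.0013 -1.    ]
shift [-6.4  4.2 97.2] lever in tool [-0.002 -1.     0.001]
scene sq ptr 9 5.39
side marks sq 10 3.32
side rd 22 4.16
```

```bash
python3 -c "
from cell import bot
print(bot.job_done())"
```

```text
the job is handed in; nothing more can be done
None
```

I pressed the round-pad corner, then the square-pad corner, to their marks for about a second each, and handed the job in at 10.7 s; no verdict came back. The round pointer was seen 1–2 mm above its mark, while the square one's level is only an estimate (tip down about 8–14 mm, mark about 10.5 mm down); afterwards both pointers and marks looked as at the start, and I did not re-check the tape, carton and coupling.

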